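# Clip the snap hook onto the build tray's lifting eye

## Task

Get the build tray with the printed spinal rod model on it ready for lifting: pick up the snap hook, the big lifter whose mouth is closed by a sprung gate, and press it down over that tray's lifting eye until the gate snaps shut under the bar and the hook sits fully home on it. Leave it there, upright and let go, and do not disturb the smaller open fork lifter.

Things in the scene. Friction and masses are not known exactly. Their poses are not given: they have to be found in the camera images.
- snap_grip (a point): Snap hook, loose, upright on its feet, 0.3 kg: centre of its grip block, 26 (x) x 30 (y) x 50 mm tall, 113 mm above the feet. Block stands on a crown 62 (y) x 30 mm; crown top 25, underside 37 mm below this point. Two legs, 9 mm thick in y, inner faces at y = +-22 mm, reach down to the feet. z up; the bar to clip lies along x, either way round, up to 8 mm off middle.
- gate (a joint): Snap hook's sprung gate, dark flap 41 mm long closing the mouth between the legs, hinged on the -y leg 12 mm above the feet. 0 = shut (level); grows to 1.4 rad as a bar pushes it up into the hook, under 6 N. Once the bar's underside is 59 mm above the feet it springs shut below it; fully home, the crown's underside (76 mm above the feet) rests on the bar.
- eye (a point): Lifting eye of the fixed tray that carries the printed rod model: middle of its top bar, 82 mm above the bench. 12 mm round bar along x, z up, bar's top at 88 mm; 64 mm clear between its posts. It stands mid-plate on a flat blue tray, 120 (x) x 140 (y) x 10 mm; the model, top at 26 mm, lies 48 mm to +y. An equal tray without model stands across the bench: wrong one.
- fork_knob (a point): Smaller open fork lifter, loose, no gate, 100 mm tall, 48 mm wide, standing beside the snap hook: centre of its round knob, 28 mm wide, 92 mm above the bench. Leave it alone.
Mind the look-alikes: they are no part of the job. Leave any blue or orange look-alike of the part that bears snap_grip alone.

How it is judged:
By the outcome, as a careful person would: the job done as asked, in the order asked, and still so for the second after the job is handed in, with the robot touching nothing.
It also fails if it takes over 38 s, if anything falls off the work surface, if the arm or the gripper's body presses on something with over 40 N, if the wrist force passes 120 N, or if a joint passes its speed limit or range.

## Robot

A 6-joint arm with a two-finger parallel gripper is mounted at the origin on the work surface. World frame = base frame: x ahead of the robot, y to its left, z up, the work surface at z = 0. Lengths are in m, angles in rad, forces in N, time in s.
With the tool pointing down it reaches from about 0.3 to 0.85 m from the base axis. Payload 5.4 kg.
Tool frame: the origin (TCP) lies midway between the tips of the shut fingers; the grasp point (between the pads) lies 19 mm behind it (ctrl.tcp_to_grasp is the distance from the TCP to the grasp point, in m); z points along the fingers, y is the direction in which the jaws open and shut (so a half turn about z gives the same grasp; the last joint's range is limited). The gripper opens to 85 mm and grips with 20 to 120 N. Pads are 22 mm wide; open, the fingers measure 114 mm over their backs; the gripper's body (76 mm by 85 mm) begins 54 mm behind the grasp point. The pads swing forward as they close: fully open they stand 13 mm farther back than shut.
Start: joints at [1.115, 0.158, 1.597, -0, 1.386, -0.21], TCP at [0.14, 0.558, 0.231] pointing down, gripper open.
Joint ranges: [-2.91, 2.91], [-0.94, 2.29], [0.18, 2.7], [-1.29, 4.43], [0.17, 2.64], [-3, 3]. Speed limits (rad/s): [2.57, 2.57, 3.14, 3.14, 3.14, 3.14].

## Interface

Orientations are given as a rotation vector (axis times angle).
In Python, from cell import ctrl gives the robot as it stands.
- The arm moves only by the shell command python3 -m jog 'ROWS' [OPENING] [FORCE]. ROWS is JSON, one flat list of numbers, 6 for each row, row after row: the shift along the world's x, y, z in mm, then the turn, a rotation vector about the world's x, y, z in rad. A call has 1 to 20 rows; each row shifts and turns the commanded pose from where the row before left it; what a row does not reach is not made up. A row lasts 1/8 s, in which the tool goes at most 62.5 mm and 10.7 degrees, less where a joint would pass 70% of its speed; a pose out of reach is approached as far as the arm can. A call is refused whole if a number of a shift passes 62.5 or a number of a turn 0.188, either way. A call with a gripper value outside its range is refused whole. OPENING is the finger opening in mm, from 0 to 85.4, set as the call begins (- or left out, the last holds). The fingers move at their own pace and stop on an object; FORCE is the grip in N (left out, the last holds). Time passes only in rows, so rows that do not move let the fingers close. It gives the time, the measured TCP pose, the force and the opening at its end, in the units of the state.
- ctrl.state(): the state, without advancing time (a new reading comes with each control period).
- ctrl.snapshot(name): name is "scene" or "top"; returns the picture (384x512x3 uint8, red, green, blue); there is no depth.
- ctrl.camera_params(name): a dict with "fx", "fy", "cx", "cy" (pixels), "extrinsics" (4x4, takes a point from world to camera coordinates). Camera axes: x right, y down, z forward; pixel columns grow to the right and rows downward; lengths in m; the calibration is good to about 2 mm. A picture is of the moment at which its call begins. camera_params takes no time and is no camera call.
- ctrl.hand_in(): hands the job in, once; it reports no verdict.
The state is a dict: "t": time; "joint_positions": joint angles; "joint_vel": joint speeds; "joint_efforts": joint torques, N m; "tool_pos": TCP position; "tcp_rot": TCP orientation; "ft_force": force on the tool from outside, world axes, zero at the start; "torque": the same for the moment, N m; "opening": opening from 0.0 (shut) to 1.0 (fully open).
Only numpy, scipy, OpenCV 4.12 (cv2) and the standard library are available. Lean on these libraries where they do the work, as an engineer would, in place of code of your own. Each camera call takes 0.05 s, during which the arm holds its last target. There are 200 camera calls.

## Working session

There is one attempt and no reset: what is moved stays moved. The work goes in short steps, Python scripts to look and compute and a shell command to move; the robot and the scene stay as the last step left them, time stands still between calls to the robot, and variables do not carry over. Pictures are saved under pics/ and viewed, about 8 in all and at most 12, crops included, and the job is handed in when it is done.

```bash
ls; mkdir -p pics; python3 - <<'E'
from cell import ctrl
import cv2,numpy as np
for n in("scene","top"):
    cv2.imwrite(f"pics/{n}0.png",ctrl.snapshot(n)[:,:,::-1])
    p=ctrl.camera_params(n);print(n,p['fx'],p['fy'],p['cx'],p['cy']);print(np.round(p['extrinsics'],4).tolist())
s=ctrl.state();print(s['t'],s['tool_pos'],s['tcp_rot'],ctrl.tcp_to_grasp)
E
```

```text
pics
scene 425.2773773197974 425.2773773197974 254.5169143718388 186.6288623938117
[[-0.8078, 0.5894, 0.0083, 0.3871], [0.4747, 0.6588, -0.5836, -0.1643], [-0.3494, -0.4676, -0.812, 1.2238], [0.0, 0.0, 0.0, 1.0]]
top 494.3905908242362 494.3905908242362 255.28261689021306 187.72880812861882
[[0.0259, -0.9995, -0.0167, -0.0029], [-0.9847, -0.0227, -0.1726, 0.4913], [0.1721, 0.0209, -0.9849, 1.1222], [0.0, 0.0, 0.0, 1.0]]
0.1 [0.13969053 0.55718833 0.23038955] [-3.85025241e-01 -3.11732918e+00  2.67484705e-03] 0.0187
```

View pics/scene0.png

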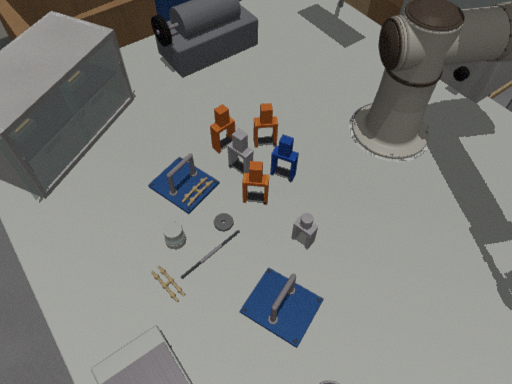

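View pics/top0.png

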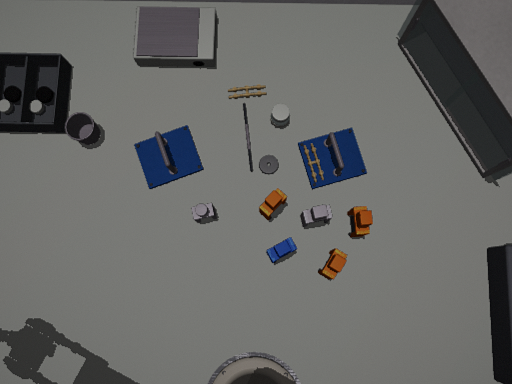

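The scene shows these candidates for the snap hook:
- Grey hook: top (317,215), scene (240,150).
- Orange look-alikes: top (273,203), (361,221) and (335,263).
- Blue look-alike: top (282,250).
- Grey round-knob fork: top (203,211).

I choose the grey hook. The tray with the model is at top (332,158). The bare tray at (170,157) is the wrong one.

```bash
python3 - <<'E'
import cv2,numpy as np
a=cv2.imread("pics/top0.png")[125:285,255:385];b=cv2.imread("pics/scene0.png")[95:215,140:310]
a=cv2.resize(a,None,fx=3.5,fy=3.5,interpolation=cv2.INTER_CUBIC);b=cv2.resize(b,None,fx=2,fy=2,interpolation=cv2.INTER_CUBIC)
c=np.zeros((560,800,3),np.uint8);c[:,:a.shape[1]]=a;c[:b.shape[0],457:457+340]=b;cv2.imwrite("pics/crop1.png",c)
E
```

```text
(no output)
```

View pics/crop1.png

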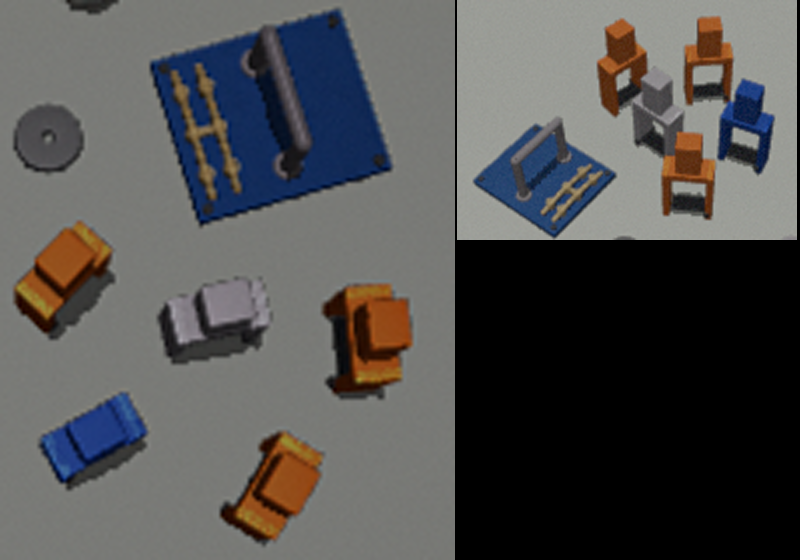

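The crop confirms it: the light-grey hook has a rectangular block and stands clear between the orange ones. The tray with the wooden rod model is the upper one. Next I measure both.

```bash
cat > h.py <<'E'
import cv2,numpy as np
from cell import ctrl
from scipy.spatial.transform import Rotation as R
P={n:ctrl.camera_params(n) for n in("scene","top")}
def ray(n,uv):
    p=P[n];E=p['extrinsics'];d=E[:3,:3].T@np.array([(uv[0]-p['cx'])/p['fx'],(uv[1]-p['cy'])/p['fy'],1]);return -E[:3,:3].T@E[:3,3],d
def onz(n,uv,z):
    o,d=ray(n,uv);return o+d*(z-o[2])/d[2]
def proj(n,X):
    p=P[n];c=p['extrinsics'][:3,:3]@X+p['extrinsics'][:3,3];return [round(p['fx']*c[0]/c[2]+p['cx'],1),round(p['fy']*c[1]/c[2]+p['cy'],1)]
E
python3 - <<'E'
from h import *
im=cv2.imread("pics/top0.png");hsv=cv2.cvtColor(im,cv2.COLOR_BGR2HSV)
# tray: blue region, big
m=cv2.inRange(hsv,(105,140,40),(130,255,255));
m=cv2.morphologyEx(m,cv2.MORPH_CLOSE,np.ones((9,9)))
for c in cv2.findContours(m,0,2)[0]:
    if cv2.contourArea(c)>800:
        b=cv2.boxPoints(cv2.minAreaRect(c));w=np.array([onz("top",q,.01) for q in b])
        e=w[1]-w[0],w[2]-w[1];print("tray",w.mean(0).round(4),[(np.linalg.norm(v).round(3),np.degrees(np.arctan2(v[1],v[0])).round(1)) for v in e])
f=lambda x,y:(x/3.5+255-.36,y/3.5+125-.36)
w=[onz("top",f(*q),.01) for q in[(152,62),(338,12),(390,165),(202,222)]];print("tray corners",np.mean(w,0))
a,b=onz("top",f(268,33),.088),onz("top",f(302,145),.088);d=a-b;print("bar",(a+b)/2,np.linalg.norm(d),np.degrees(np.arctan2(d[1],d[0])))
# bright block top in crop
g=cv2.cvtColor(im,cv2.COLOR_BGR2GRAY);print(g[203:226,300:335])
s=ctrl.state();print(R.from_rotvec(s['tcp_rot']).as_matrix().round(3))
E
```

```text
tray [ 0.5757 -0.1753  0.01  ] [(np.float64(0.143), np.float64(-72.2)), (np.float64(0.12), np.float64(-164.8))]
tray [0.5698 0.2257 0.01  ] [(np.float64(0.14), np.float64(-68.0)), (np.float64(0.12), np.float64(-158.0))]
tray corners [ 0.57649366 -0.17539393  0.01      ]
bar [ 0.57517541 -0.17422647  0.088     ] 0.07802376444998796 16.371281668311703
[[121 123 122 121 121 120 122 121 122 122 122 122 122 122 120 121 122 122
  122 121 121 123 122 124 123 121 124 123 122 122 121 121 122 121 120]
 [123 122 121 122 122 123 122 121 122 122 122 121 121 122 120 122 123 123
  123 123 124 116  86 104 106 109 122 123 115  95 123 122 121 120 121]
 [124 123 123 121 120 122 120 122 121 120 121 122 122 124 122 122 117  93
   87  98 115 121 118 124 119 109  96 129 128 114 123 121 121 122 121]
 [121 121 122 122 121 121 123 122 121 123 122 123 116  87  97 101 115 122
  122 121 125 125 128 127 126 118  87 135 138 130  98 122 122 122 122]
 [122 122 122 121 121 122 121 122 123 120 124 116  92 131 126 122 126 130
  129 129 127 127 125 126 126 125 100 137 136 121 103 122 123 122 122]
 [121 122 121 122 123 1
[... 1960 characters left out ...]
2  19  26  24  33  44  70 128 124 122 121 122]
 [123 104  25  28  27  72 156 137 132  85  66  56  62  50  44  52  50  54
   52  57  56  54  57  53  22  16  29  35  55  73 127 123 122 121 123]
 [126 114  24  30  29  40  74  60  61  39  50  48  51  52  55  57  57  57
   56  58  58  57  56  56  51  49  52  50  50  71 124 121 122 122 120]
 [125 116  60  27  31  32  32  37  52  50  56  55  57  54  56  56  56  57
   56  56  55  55  56  55  53  69 117 104  64 118 124 121 122 122 122]
 [123 117  63  26  31  30  33  48  57  55  57  57  56  56  56  55  56  56
   55  56  53  51  52  52  66 117 125 120 113 124 122 122 122 120 122]]
[[-0.97   0.243 -0.001]
 [ 0.243  0.97  -0.002]
 [ 0.    -0.002 -1.   ]]
```

```bash
python3 - <<'E'
from h import *
c=[(312.7,206.7),(325.8,204),(327,215.5),(314.6,217.8)]
w=np.array([onz("top",q,.138) for q in c]);print(w.round(4),w.mean(0))
for i in range(4):
    v=w[(i+1)%4]-w[i];print(np.linalg.norm(v).round(4),np.degrees(np.arctan2(v[1],v[0])).round(1))
G=w.mean(0);print("scene proj of block top",proj("scene",G),proj("scene",np.array([.5755,-.1748,.088])))
im=cv2.imread("pics/scene0.png")[125:185,160:262];im=cv2.resize(im,None,fx=7,fy=7,interpolation=cv2.INTER_CUBIC)
cv2.imwrite("pics/crop2.png",im)
s=ctrl.state();print((w.mean(0)-s['tool_pos'])*1000)
E
```

```text
[[ 0.4361 -0.1169  0.138 ]
 [ 0.4426 -0.1449  0.138 ]
 [ 0.4179 -0.1475  0.138 ]
 [ 0.4123 -0.1211  0.138 ]] [ 0.42724905 -0.13257122  0.138     ]
0.0287 -76.9
0.0249 -174.0
0.027 101.9
0.0242 10.0
scene proj of block top [np.float64(240.0), np.float64(132.9)] [np.float64(180.4), np.float64(162.9)]
[ 287.55852457 -689.7595438   -92.38955216]
```

View pics/crop2.png

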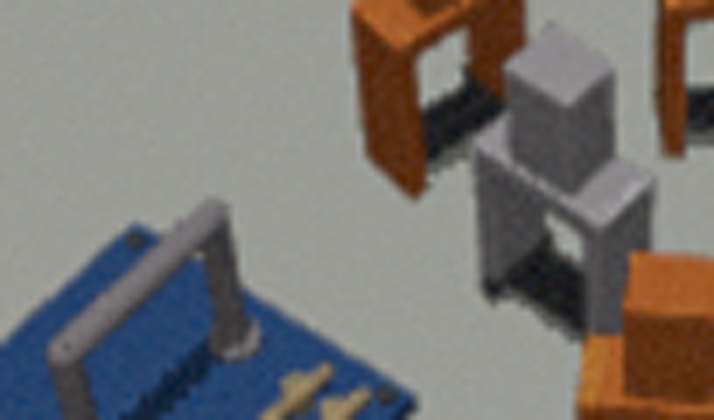

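The grey block top is at about crop (560,65), which is scene (239.5,134). That agrees with my projection to about 2 mm. Now I move above it.

```bash
python3 -m jog '[19,-46,0,0,0,0.03, 19,-46,0,0,0,0.03, 19,-46,0,0,0,0.03, 19,-46,0,0,0,0.03, 19,-46,0,0,0,0.03, 19,-46,0,0,0,0.03, 19,-46,0,0,0,0.03, 19,-46,0,0,0,0.03, 19,-46,0,0,0,0.03, 19,-46,0,0,0,0.03, 19,-46,0,0,0,0.03, 19,-46,0,0,0,0.03, 19,-46,0,0,0,0.03, 19,-46,0,0,0,0.03, 19,-46,0,0,0,0.03, 0,0,0,0,0,0, 0,0,0,0,0,0]' 65 80
python3 - <<'E'
from h import *
s=ctrl.state();M=R.from_rotvec(s['tcp_rot']).as_matrix();print(s['t'],s['tool_pos'],s['opening'],M.round(3),np.degrees(np.arctan2(M[1,1],M[0,1])),s['joint_positions'])
E
```

```text
t: 2.22
tool_pos: [0.4245, -0.1318, 0.2308]
tcp_rot: [0.32, -3.124, -0.002]
ft_force: [-0.1, 1.0, -0.4]
opening: 0.764
2.225 [ 0.42446988 -0.13175502  0.23077476] 0.7641375806334126 [[-0.979 -0.202 -0.001]
 [-0.202  0.979  0.001]
 [ 0.001  0.001 -1.   ]] 101.67811548004015 [-5.74384441e-01 -1.91934411e-01  1.94388808e+00  3.67030948e-04
  1.39120788e+00 -2.34906876e+00]
```

```bash
python3 -m jog '[2.5,-1,-30,0,0,0, 0,0,-40,0,0,0, 0,0,-36,0,0,0, 0,0,-20,0,0,0, 0,0,-10,0,0,0, 0,0,0,0,0,0, 0,0,0,0,0,0]' 65 80
python3 - <<'E'
from h import *
a=ctrl.snapshot("top")[150:260,240:400,::-1];b=ctrl.snapshot("scene")[70:180,160:320,::-1]
cv2.imwrite("pics/c3.png",cv2.resize(np.hstack([a,b]),None,fx=2.5,fy=2.5,interpolation=cv2.INTER_CUBIC))
E
```

```text
t: 3.1
tool_pos: [0.4282, -0.1335, 0.0964]
tcp_rot: [-0.321, 3.124, -0.002]
ft_force: [-0.7, -0.4, -0.2]
opening: 0.761
```

View pics/c3.png

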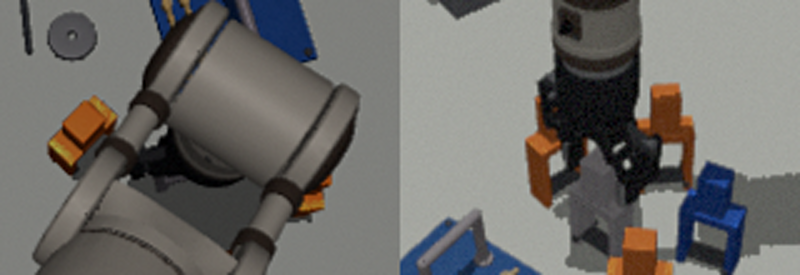

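The fingers straddle the grey block at about (600,170) in the right half. No force shows and the neighbours are untouched, so I close and lift.

```bash
python3 -m jog '[0,0,0,0,0,0, 0,0,0,0,0,0, 0,0,0,0,0,0, 0,0,0,0,0,0, 0,0,0,0,0,0, 0,0,0,0,0,0, 0,0,0,0,0,0, 0,0,0,0,0,0]' 10 80
python3 -m jog '[0,0,10,0,0,0, 0,0,25,0,0,0, 0,0,35,0,0,0, 0,0,30,0,0,0, 0,0,0,0,0,0, 0,0,0,0,0,0]'
```

```text
t: 4.2
tool_pos: [0.4278, -0.1335, 0.0958]
tcp_rot: [-0.32, 3.124, -0.001]
ft_force: [-0.1, 1.2, 5.4]
opening: 0.342
t: 4.95
tool_pos: [0.4265, -0.1328, 0.1937]
tcp_rot: [0.32, -3.123, -0.003]
ft_force: [0.4, 0.7, -2.8]
opening: 0.344
```

The opening of 29 mm matches the block and the wrist reads about 3 N, so the hook is held. Now I carry it above the eye.

```bash
python3 -m jog '[0,0,20,0,0,0, 25,-7,0,0,0,0.014, 25,-7,0,0,0,0.014, 25,-7,0,0,0,0.014, 25,-7,0,0,0,0.014, 25,-7,0,0,0,0.014, 24,-7,0,0,0,0.014, 0,0,0,0,0,0, 0,0,0,0,0,0, 0,0,0,0,0,0]'
python3 - <<'E'
from h import *
s=ctrl.state();M=R.from_rotvec(s['tcp_rot']).as_matrix();print(s['t'],s['tool_pos'],np.degrees(np.arctan2(M[1,1],M[0,1])),s['opening'])
im=ctrl.snapshot("scene");cv2.imwrite("pics/s4.png",im[:,:,::-1])
cv2.imwrite("pics/t4.png",ctrl.snapshot("top")[:,:,::-1])
cv2.imwrite("pics/c4.png",cv2.resize(im[80:220,110:270,::-1],None,fx=4,fy=4,interpolation=cv2.INTER_CUBIC))
E
```

```text
t: 6.2
tool_pos: [0.5755, -0.1749, 0.2146]
tcp_rot: [0.451, -3.108, -0.001]
ft_force: [0.0, -0.8, -2.7]
opening: 0.344
6.2 [ 0.57554669 -0.17493866  0.21457217] 106.50545083225194 0.3438284757289757
```

View pics/c4.png

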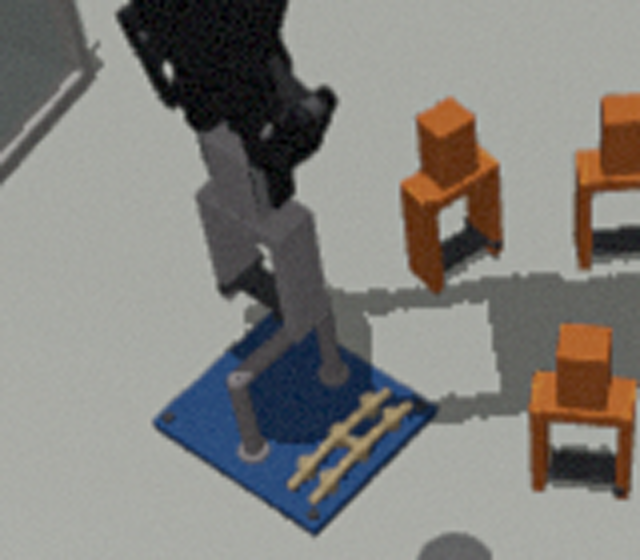

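The hook is upright above the eye. I check its predicted corners against the crop.

```bash
python3 - <<'E'
from h import *
a=np.radians(16.5);ex=np.array([np.cos(a),np.sin(a),0]);ey=np.array([-np.sin(a),np.cos(a),0])
c=np.array([.5755,-.1749,.1188])
cr=lambda p:((np.array(p)-[110,80])*4+1.5).round()
for x in(15,-15):
  for y in(31,-31):
    for z in(0,88): print("hook",x,y,z,cr(proj("scene",c+(x*ex+y*ey+np.array([0,0,z]))/1000)))
for x in(38,-38): print("bar end top",x,cr(proj("scene",np.array([.5755,-.1749,.088])+x*ex/1000)), "post base",cr(proj("scene",np.array([.5755,-.1749,.01])+x*ex/1000)))
E
```

```text
hook 15 31 0 [297. 341.]
hook 15 31 88 [277. 239.]
hook 15 -31 0 [220. 291.]
hook 15 -31 88 [194. 188.]
hook -15 31 0 [332. 310.]
hook -15 31 88 [314. 207.]
hook -15 -31 0 [256. 261.]
hook -15 -31 88 [233. 157.]
bar end top 38 [239. 372.] post base [258. 448.]
bar end top -38 [325. 295.] post base [339. 372.]
```

Agreement is within about 2–4 mm, and the eye lies about 2 mm further along +x. I descend.

```bash
python3 -m jog '[2,0,-10,0,0,0, 0,0,-12,0,0,0, 0,0,-10,0,0,0, 0,0,-10,0,0,0, 0,0,-8,0,0,0, 0,0,0,0,0,0]'
python3 -m jog '[0,0,-8,0,0,0, 0,0,-8,0,0,0, 0,0,-8,0,0,0, 0,0,-8,0,0,0, 0,0,-6,0,0,0, 0,0,-6,0,0,0, 0,0,0,0,0,0, 0,0,0,0,0,0]'
```

```text
t: 7.05
tool_pos: [0.5786, -0.1755, 0.1652]
tcp_rot: [-0.451, 3.109, -0.001]
ft_force: [-0.1, -1.1, 0.6]
opening: 0.341
t: 8.05
tool_pos: [0.5782, -0.175, 0.1211]
tcp_rot: [0.451, -3.109, -0.001]
ft_force: [0.6, 0.5, -2.6]
opening: 0.341
```

```bash
python3 -m jog '[0,0,-3,0,0,0, 0,0,-3,0,0,0, 0,0,-2,0,0,0, 0,0,-2,0,0,0, 0,0,-1,0,0,0, 0,0,0,0,0,0, 0,0,0,0,0,0]'
python3 -m jog '[0,0,-1,0,0,0, 0,0,-1,0,0,0, 0,0,0,0,0,0, 0,0,0,0,0,0]'
```

```text
t: 8.93
tool_pos: [0.5785, -0.1753, 0.1104]
tcp_rot: [-0.451, 3.109, -0.0]
ft_force: [-0.1, 0.3, -2.4]
opening: 0.344
t: 9.43
tool_pos: [0.5784, -0.1753, 0.1083]
tcp_rot: [-0.451, 3.109, -0.0]
ft_force: [-0.0, 0.3, -1.4]
opening: 0.342
```

```bash
python3 -m jog '[0,0,-1,0,0,0, 0,0,0,0,0,0, 0,0,0,0,0,0]'
python3 -m jog '[0,0,-1,0,0,0, 0,0,0,0,0,0, 0,0,0,0,0,0]'
python3 - <<'E'
from h import *
im=ctrl.snapshot("scene")
cv2.imwrite("pics/c5.png",cv2.resize(im[90:220,120:260,::-1],None,fx=4.3,fy=4.3,interpolation=cv2.INTER_CUBIC))
E
```

```text
t: 9.8
tool_pos: [0.5786, -0.1754, 0.1078]
tcp_rot: [-0.451, 3.109, -0.0]
ft_force: [-1.5, -0.1, 2.1]
opening: 0.339
t: 10.18
tool_pos: [0.5787, -0.1754, 0.1077]
tcp_rot: [-0.451, 3.109, -0.001]
ft_force: [-3.7, 2.2, 8.1]
opening: 0.343
```

View pics/c5.png

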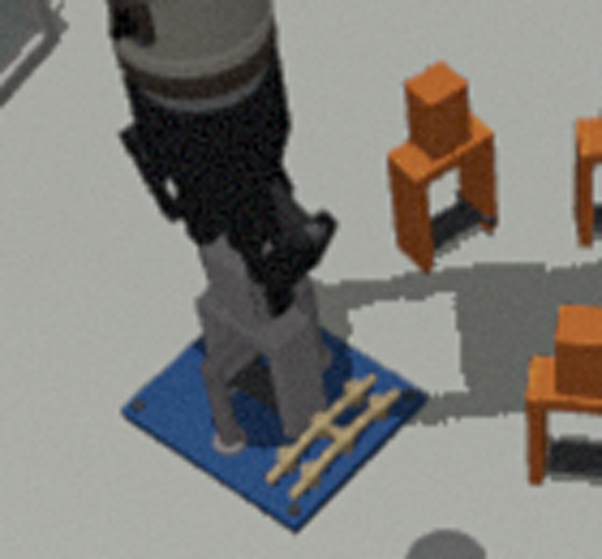

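Contact came at TCP z 0.1078, exactly the height predicted for home. I press a little more, ease off, release and back away.

```bash
python3 -m jog '[0,0,-1,0,0,0, 0,0,-1,0,0,0, 0,0,0,0,0,0, 0,0,0,0,0,0]'
python3 -m jog '[0,0,1,0,0,0, 0,0,2,0,0,0, 0,0,0,0,0,0, 0,0,0,0,0,0]'
python3 -m jog '[0,0,0,0,0,0, 0,0,0,0,0,0, 0,0,0,0,0,0, 0,0,0,0,0,0, 0,0,0,0,0,0, 0,0,0,0,0,0]' 60
python3 -m jog '[0,0,10,0,0,0, 0,0,20,0,0,0, 0,0,35,0,0,0, 0,0,40,0,0,0, 0,0,40,0,0,0, -30,30,30,0,0,0, -40,40,0,0,0,0, -40,40,0,0,0,0, -40,40,0,0,0,0, -40,40,0,0,0,0, 0,0,0,0,0,0, 0,0,0,0,0,0]'
python3 - <<'E'
from h import *
a=ctrl.snapshot("scene");b=ctrl.snapshot("top")
cv2.imwrite("pics/s6.png",a[:,:,::-1]);cv2.imwrite("pics/t6.png",b[:,:,::-1])
r=lambda i:cv2.resize(i[:,:,::-1],(400,400),interpolation=cv2.INTER_CUBIC)
cv2.imwrite("pics/c6.png",np.hstack([r(a[110:220,130:240]),r(b[100:200,280:380])]))
E
```

```text
t: 10.72
tool_pos: [0.5788, -0.1754, 0.1076]
tcp_rot: [-0.452, 3.109, -0.001]
ft_force: [-8.9, 4.5, 18.2]
opening: 0.344
t: 11.22
tool_pos: [0.5787, -0.1754, 0.1078]
tcp_rot: [-0.451, 3.109, -0.0]
ft_force: [-2.4, 1.5, 5.5]
opening: 0.34
t: 11.98
tool_pos: [0.5785, -0.1753, 0.1073]
tcp_rot: [-0.451, 3.109, -0.0]
ft_force: [-0.2, -1.0, -0.2]
opening: 0.704
t: 13.48
tool_pos: [0.389, 0.0145, 0.2837]
tcp_rot: [-0.451, 3.106, -0.002]
ft_force: [-0.2, -1.7, 0.3]
opening: 0.704
```

View pics/c6.png

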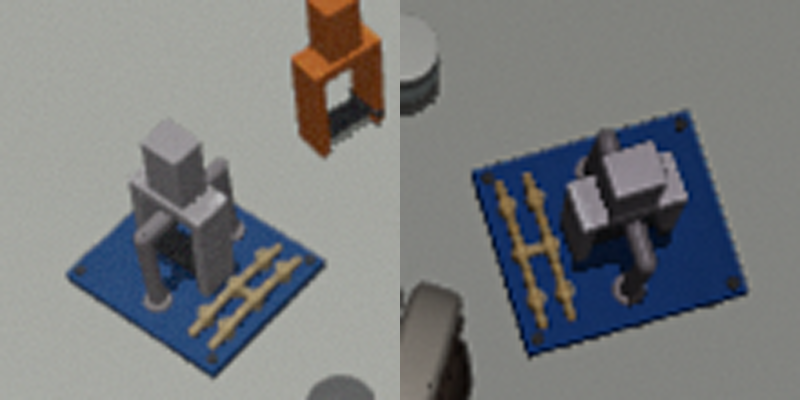

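The hook stands upright over the bar with a dark flap low in its mouth at left (175,245). I check the height by triangulation and take a closer look at the gate.

```bash
python3 - <<'E'
from h import *
o1,d1=ray("scene",(177.0,148.2));o2,d2=ray("top",(338.8,142.3))
k=np.linalg.lstsq(np.c_[d1,-d2],o2-o1,rcond=None)[0];p,q=o1+k[0]*d1,o2+k[1]*d2;print("block top",((p+q)/2).round(4),"gap mm",np.linalg.norm(p-q)*1000)
a=np.radians(16.5);ex=np.array([np.cos(a),np.sin(a),0]);ey=np.array([-np.sin(a),np.cos(a),0])
c=((p+q)/2)*[1,1,0]+[0,0,.012]
print("off along bar mm",(c-[.5755,-.1749,.012])@ex*1000)
cr=lambda X:((np.array(proj("scene",X))-[155,140])*14).round()
for x in(15,-15):
  for s in(1,-1):
    print(x,s,"gate shut y22/-20 z12:",cr(c+(x*ex+s*21*ey+[0,0,12])/1000),"foot outer",cr(c+(x*ex+s*31*ey)/1000))
A=[cv2.imread("pics/s6.png")]+[ctrl.snapshot("scene")[:,:,::-1] for _ in range(6)]
im=np.mean(A,0).astype(np.uint8)[140:182,155:205]
cv2.imwrite("pics/c7.png",cv2.convertScaleAbs(cv2.resize(im,None,fx=14,fy=14,interpolation=cv2.INTER_CUBIC),alpha=1.6))
E
```

```text
block top [ 0.5773 -0.1718  0.1464] gap mm 0.09130993511560015
off along bar mm 2.647996026329302
15 1 gate shut y22/-20 z12: [431. 668.] foot outer [480. 734.]
15 -1 gate shut y22/-20 z12: [260. 553.] foot outer [231. 566.]
-15 1 gate shut y22/-20 z12: [543. 561.] foot outer [591. 627.]
-15 -1 gate shut y22/-20 z12: [374. 449.] foot outer [343. 463.]
```

View pics/c7.png

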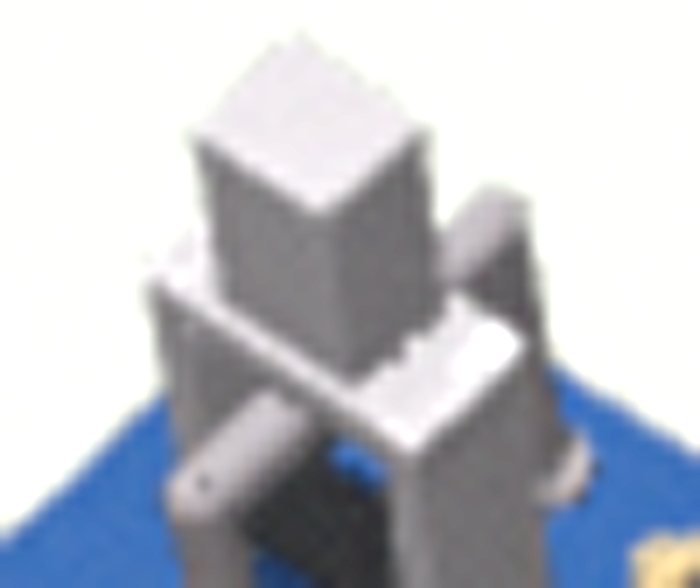

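The bar meets the crown's underside. The dark gate lies level and low, near its predicted shut corners, with blue tray visible between bar and gate. One last check that the neighbours did not move, then I hand in.

```bash
python3 - <<'E'
from h import *
a,b=cv2.imread("pics/scene0.png"),cv2.imread("pics/s6.png")
for n,(x,y,w,h) in dict(fork=(288,208,32,40),blue=(268,132,34,50),or1=(240,160,32,45),or2=(208,104,22,40),or3=(250,100,32,46)).items():
    print(n,np.abs(a[y:y+h,x:x+w].astype(int)-b[y:y+h,x:x+w]).mean().round(1),cv2.phaseCorrelate(*[np.float64(cv2.cvtColor(i[y:y+h,x:x+w],6)) for i in(a,b)])[0])
print(ctrl.state()['t'],ctrl.hand_in())
E
```

```text
fork 8.3 (-0.08273706200972697, 0.046728497776935995)
blue 18.2 (-0.10949109386207212, -0.1912234471747496)
or1 16.9 (-0.250562562116194, 0.5661288219799658)
or2 7.2 (0.047993148545344866, -0.07979357495074879)
or3 10.5 (0.33620831902017656, -0.2876707964260028)
the job is handed in; nothing more can be done
13.875 None
```

I picked up the grey snap hook, pressed it down over the eye of the tray with the rod model, let it go and handed in at 13.9 s.

**Seating:** the hook met the bar at TCP height 0.1078 m, the height predicted for fully home, and held firm under an 18 N press.

**Last pictures:** the hook stands upright about 3 mm off the middle of the bar, with the crown on the bar. The dark gate lies level below it. I judged the gate from the picture only, as there is no direct reading of it.

**Disagreement:** triangulating the block top from the two cameras gave 146 mm, against 150 mm expected. I put that down to pixel and calibration error.

**Neighbours:** the fork and the look-alikes shifted by less than 0.7 px between the first and last scene pictures, so I take them as undisturbed. The remaining brightness differences there are probably arm shadow; I did not check this separately.

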